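# Weigh and tip retired power adapters

### The job

Weigh out the retired power adapters for recycling: slide the scale's transport lock all the way to its released end, lay every black power adapter on the pan and let go so that all of them rest on the level pan together, then lift the pan by its handle up to its 60-degree stop and hold it there for two seconds so that they all slide into the carton. Lower the pan back to level, see that every adapter lies inside the carton, and only then slide the transport lock fully back to its locked end; never tip the pan while the lock is not released, and do not disturb the other things on the bench.

Things in the scene. Friction and masses are not known exactly. Their poses are not given: they have to be found in the camera images.
- adapter1: loose black plastic laptop power adapter, a plain oblong block 40 (x) x 80 (y) x 28 (z) mm with a small white paper label on top, 200 g; it starts flat on the table. Origin: centre of its underside, z up out of the label. There are 2 to 4 of them; absent ones read None from the start
- adapter2: loose black plastic laptop power adapter, a plain oblong block 40 (x) x 80 (y) x 28 (z) mm with a small white paper label on top, 200 g; it starts flat on the table. Origin: centre of its underside, z up out of the label. There are 2 to 4 of them; absent ones read None from the start
- adapter3: loose black plastic laptop power adapter, a plain oblong block 40 (x) x 80 (y) x 28 (z) mm with a small white paper label on top, 200 g; it starts flat on the table. Origin: centre of its underside, z up out of the label. There are 2 to 4 of them; absent ones read None from the start
- adapter4: loose black plastic laptop power adapter, a plain oblong block 40 (x) x 80 (y) x 28 (z) mm with a small white paper label on top, 200 g; it starts flat on the table. Origin: centre of its underside, z up out of the label. There are 2 to 4 of them; absent ones read None from the start
- scale: grey bench scale with a tipping steel pan, fixed; place and heading vary. Origin: on the table under the pan's middle; x away from the robot (at heading 0), y towards the pan's handle; the carton lies on its -y side. The block under the pan is 90 mm high; a 40 mm high ledge on the near side (x = -190 to -120 mm) carries the display and the transport lock
- pan (a joint): tilt of the pan, rad: 0 = level; 1.05 (60 degrees) = tipped against its stop. Hinge line along the scale's x at its y = -100 mm, z = 100 mm: the pan's open lip. Lifting the handle (+y side) makes things slide off the lip into the carton. The hinge is heavily damped: a released pan sinks back to level. Pan 0.4 kg
- pan_in (a point): centre of the pan's flat floor (100 mm above the table, 100 mm from the hinge line); axes as the scale's, tipping with the pan. Inside, the pan is 206 mm (x) by 200 mm (y), open at its -y lip, with 38 mm high, 4 mm thick walls on the other three sides
- pan_handle (a point): where to hold the pan's black straight handle: a bar 14 mm wide (x), 18 mm high, sticking out 78 mm from the back (+y) wall; this point is on its centre line, 258 mm from the hinge line, 22 mm above the floor's level, 26 mm from the bar's free end, with nothing beneath it. Axes as pan_in
- lock (a joint): transport lock slide, m: 0 = locked (grip at the end nearest the carton), 0.06 = released (at the end nearest the pan's handle side). It slides along the scale's +y with about 2 N of friction and stays where it is left
- lock_top (a point): top centre of the lock's black upright grip, 95 mm above the table; the grip is 28 mm (x) by 20 mm (y) and stands 40 mm high on its aluminium track, on the scale's near ledge 155 mm from the scale's origin (50 mm in front of the pan's side wall)
- carton_in (a point): centre of the inner floor of the open brown cardboard carton under the pan's lip, 5 mm above the table; fixed. Outside 250 (x) x 200 (y) x 70 mm high, walls 5 mm; axes are roughly the scale's
There are look-alikes about, which are no part of the job. What is shaped like the adapter2 but green is not meant. What is shaped like the adapter3 but red is not meant.

How it is judged:
On the way, in this order (a step that is already met when the one before it is completed fails the run):
1. the transport lock is at its released end (within 5 mm) (value of joint lock above 0.055 m), for 0.1 s.
2. every adapter present rests, released, on the level pan (x of adapter1 in the frame of pan_in between -0.103 and 0.103 m and y of adapter1 in the frame of pan_in between -0.1 and 0.103 m and z of adapter1 in the frame of pan_in between -0.01 and 0.075 m and x of adapter2 in the frame of pan_in between -0.103 and 0.103 m and y of adapter2 in the frame of pan_in between -0.1 and 0.103 m and z of adapter2 in the frame of pan_in between -0.01 and 0.075 m and x of adapter3 in the frame of pan_in between -0.103 and 0.103 m and y of adapter3 in the frame of pan_in between -0.1 and 0.103 m and z of adapter3 in the frame of pan_in between -0.01 and 0.075 m and x of adapter4 in the frame of pan_in between -0.103 and 0.103 m and y of adapter4 in the frame of pan_in between -0.1 and 0.103 m and z of adapter4 in the frame of pan_in between -0.01 and 0.075 m and linear speed of each of adapter1, adapter2, adapter3, adapter4 below 0.04 m/s and contact force between the fingers and adapter1 below 0.2 N and contact force between the fingers and adapter2 below 0.2 N and contact force between the fingers and adapter3 below 0.2 N and contact force between the fingers and adapter4 below 0.2 N and value of joint pan below 0.04 rad and value of joint lock above 0.05 m), for 0.3 s.
3. the pan is tipped to its stop (at least 54 of 60 degrees) and held there (value of joint pan above 0.945 rad), for 1.2 s.
4. the pan is level again and every adapter lies inside the carton (value of joint pan below 0.04 rad and x of adapter1 in the frame of carton_in between -0.122 and 0.122 m and y of adapter1 in the frame of carton_in between -0.097 and 0.097 m and z of adapter1 in the frame of carton_in between -0.02 and 0.068 m and x of adapter2 in the frame of carton_in between -0.122 and 0.122 m and y of adapter2 in the frame of carton_in between -0.097 and 0.097 m and z of adapter2 in the frame of carton_in between -0.02 and 0.068 m and x of adapter3 in the frame of carton_in between -0.122 and 0.122 m and y of adapter3 in the frame of carton_in between -0.097 and 0.097 m and z of adapter3 in the frame of carton_in between -0.02 and 0.068 m and x of adapter4 in the frame of carton_in between -0.122 and 0.122 m and y of adapter4 in the frame of carton_in between -0.097 and 0.097 m and z of adapter4 in the frame of carton_in between -0.02 and 0.068 m and linear speed of each of adapter1, adapter2, adapter3, adapter4 below 0.04 m/s and contact force between the fingers and adapter1 below 0.2 N and contact force between the fingers and adapter2 below 0.2 N and contact force between the fingers and adapter3 below 0.2 N and contact force between the fingers and adapter4 below 0.2 N), for 0.2 s.
At the end, for the whole second after the job is handed in: Every adapter present lies inside the carton, below its rim; the pan is level (within 2 degrees); the transport lock is within 6 mm of its locked end (value of joint pan below 0.04 rad and value of joint lock below 0.006 m and x of adapter1 in the frame of carton_in between -0.122 and 0.122 m and y of adapter1 in the frame of carton_in between -0.097 and 0.097 m and z of adapter1 in the frame of carton_in between -0.02 and 0.068 m and x of adapter2 in the frame of carton_in between -0.122 and 0.122 m and y of adapter2 in the frame of carton_in between -0.097 and 0.097 m and z of adapter2 in the frame of carton_in between -0.02 and 0.068 m and x of adapter3 in the frame of carton_in between -0.122 and 0.122 m and y of adapter3 in the frame of carton_in between -0.097 and 0.097 m and z of adapter3 in the frame of carton_in between -0.02 and 0.068 m and x of adapter4 in the frame of carton_in between -0.122 and 0.122 m and y of adapter4 in the frame of carton_in between -0.097 and 0.097 m and z of adapter4 in the frame of carton_in between -0.02 and 0.068 m); the robot touches nothing.
It fails at once if the pan is tipped more than 8 degrees while the transport lock is not released (value of joint pan above 0.14 rad and value of joint lock below 0.045 m).
It fails at once if another thing on the bench is pushed more than 50 mm away (distance of any of keyboard, power_strip, mouse, dock, tape, webcam, handset from where it was at the start of the episode above 0.05 m).
Of adapter1, adapter2, adapter3, adapter4 only 2 to 4 are there at a start; the rules pass over those that are not, and their reading is None.
At some moment in a run one of adapter1, adapter2, adapter3, adapter4 may be knocked a few centimetres aside while the robot is not near it.
Once in a run the grip may slacken for a moment while it holds something.
It also fails if it takes over 210 s, if anything falls off the work surface, if the arm or the gripper's body presses on something with over 40 N, if the wrist force passes 120 N, or if a joint passes its speed limit or range.

### The arm

A 6-joint arm with a two-finger parallel gripper is mounted at the origin on the work surface. World frame = base frame: x ahead of the robot, y to its left, z up, the work surface at z = 0. Lengths are in m, angles in rad, forces in N, time in s.
With the tool pointing down it reaches from about 0.325 to 1 m from the base axis. Payload 5.1 kg.
Tool frame: the origin (TCP) lies midway between the tips of the shut fingers; the grasp point (between the pads) lies 19 mm behind it (hold_point_z is the distance from the TCP to the grasp point, in m); z points along the fingers, y is the line along which they close (so a half turn about z gives the same grasp; the last joint's range is limited). The gripper opens to 85 mm and grips with 20 to 120 N. Pads are 22 mm wide; open, the fingers measure 114 mm over their backs; the gripper's body (76 mm by 85 mm) begins 54 mm behind the grasp point. The pads swing forward as they close: fully open they stand 13 mm farther back than shut.
Start: joints at [-1.197, 0.124, 1.65, -0, 1.367, -0.083], TCP at [0.287, -0.583, 0.231] pointing down, gripper open.
Joint ranges: [-2.61, 2.61], [-1.02, 2.33], [0.03, 2.71], [-1.35, 4.49], [0.32, 2.68], [-2.91, 2.91]. Speed limits (rad/s): [2.57, 2.57, 3.14, 3.14, 3.14, 3.14].

### API

Orientations are given as a unit quaternion [x, y, z, w].
In Python, from rig import move_to, move_linear, move_j, move_gripper, dwell, solve_ik, read_camera, camera_params, IKError, close_job, current_clock, current_joint_pos, current_joint_vel, current_joint_efforts, current_tool_pos, current_eef_rot, current_ft_force, current_moment, current_grip_width, current_grasp_force, hold_point_z gives the robot as it stands. The module is installed in compiled form; this text tells all that it offers. Calls block until the motion is done:
- move_to(position, orientation): joint-space move of the TCP to a pose.
- move_linear(position, velocity=0.15, rotation=None, force_limit=None): straight line of the TCP; rotation=None keeps the orientation; velocity is the mean speed in m/s. With force_limit (N) it stops when the force on the tool has changed by that much, and returns True; else False.
- move_j(angles): joint-space move.
- move_gripper(opening, strength=None): finger opening in m; strength is the grip in N (None keeps the last); returns when the fingers have stopped.
- dwell(seconds).
- solve_ik(position, orientation): joint angles nearest the present ones, or None.
- read_camera(name): name is "side" or "top" or "wrist"; returns the picture (480x640x3 uint8, red, green, blue); there is no depth.
- camera_params(name): a dict with "fx", "fy", "cx", "cy" (pixels), "rvec" (rotation vector, rad) and "tvec" (3), from world to camera coordinates, as OpenCV has them; the wrist camera has in their place "hand_eye" (4x4, takes a point from camera to tool coordinates, whose origin is the TCP and whose axes are the flange's). Camera axes: x right, y down, z forward; pixel columns grow to the right and rows downward; lengths in m; the calibration is good to about 2 mm. A picture is of the moment at which its call begins: read the wrist's pose just before it. camera_params takes no time and is no camera call.
A pose or a line that the arm cannot do raises IKError and nothing moves.
- close_job(): hands the job in; it is judged then, once.
Readings, each from a call of its own:
- current_clock(): time.
- current_joint_pos(): joint angles.
- current_joint_vel(): joint speeds.
- current_joint_efforts(): joint torques, N m.
- current_tool_pos(): TCP position.
- current_eef_rot(): TCP orientation.
- current_ft_force(): force on the tool from outside, world axes, zero at the start.
- current_moment(): the same for the moment, N m.
- current_grip_width(): finger opening in m.
- current_grasp_force(): force on a finger pad.
Only numpy, scipy, OpenCV 4.12 (cv2) and the standard library are available. Lean on these libraries where they do the work, as an engineer would, in place of code of your own. Each camera call takes 0.05 s, during which the arm holds its last target. There are 200 camera calls.

## Working session

There is one attempt and no reset: what is moved stays moved. The work goes in short steps, each a Python script; the robot and the scene stay as the last script left them, time stands still between calls to the robot, and variables do not carry over. Pictures are saved under pics/ and viewed, at most 14 in all, crops included, and the job is handed in when it is done.

```bash
mkdir -p pics
python3 - <<'E'
from rig import *
import cv2
for n in("top","side"):
    cv2.imwrite(f"pics/{n}0.png",read_camera(n)[:,:,::-1]); print(n,camera_params(n))
print(camera_params("wrist"),hold_point_z if not callable(hold_point_z) else hold_point_z(),current_clock(),current_eef_rot())
E
```

```text
top {'fx': 613.5676796236363, 'fy': 613.5676796236363, 'cx': 315.89885785290693, 'cy': 234.11898420788674, 'rvec': array([ 2.18960641, -2.17025011,  0.0501442 ]), 'tvec': array([0.02381404, 0.52277867, 1.30929045])}
side {'fx': 503.9978618456325, 'fy': 503.9978618456325, 'cx': 320.2315133647204, 'cy': 232.1042404887335, 'rvec': array([ 0.38064741, -2.66837756,  1.37194626]), 'tvec': array([0.50989572, 0.16971395, 0.98674912])}
{'fx': 426.0333667502598, 'fy': 426.0333667502598, 'cx': 324.3735461393854, 'cy': 241.09921839380144, 'hand_eye': array([[-1.04872234e-04, -9.57761594e-01, -2.87563417e-01,
         7.30439283e-02],
       [ 9.99999333e-01, -4.31133787e-04,  1.07124620e-03,
        -7.76741720e-06],
       [-1.14997677e-03, -2.87563113e-01,  9.57761000e-01,
        -1.42236658e-01],
       [ 0.00000000e+00,  0.00000000e+00,  0.00000000e+00,
         1.00000000e+00]])} 0.0187 0.1 [ 9.74027501e-01  2.26427641e-01 -1.44605725e-04 -9.64207654e-04]
```

View pics/top0.png

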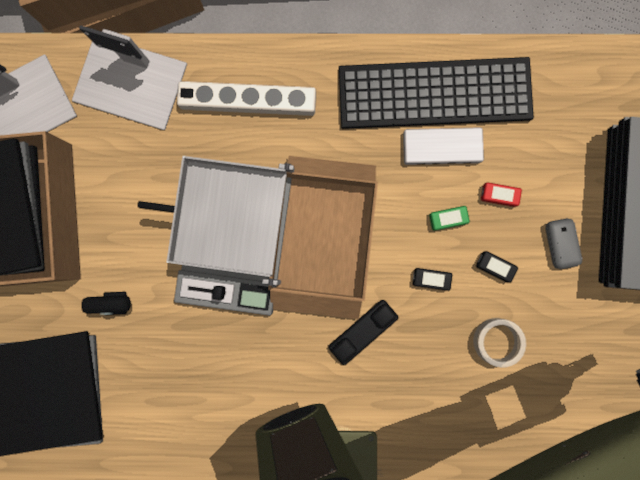

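View pics/side0.png

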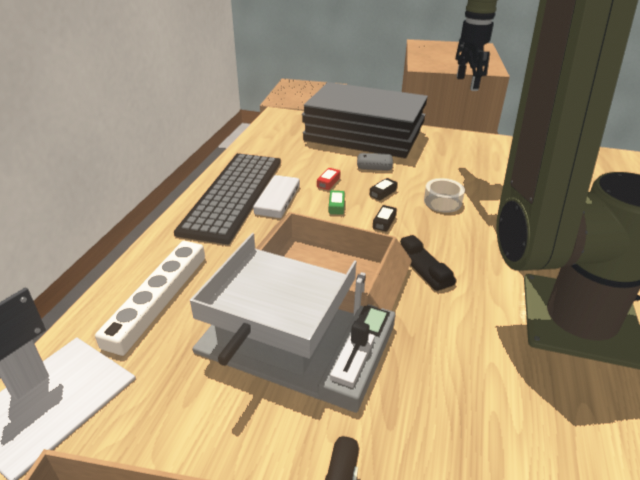

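Top view: black oblong blocks with white labels lie at (432,280) and (497,266). These fit the description. The look-alikes are green (450,218) and red (502,194). The pan is at about (228,217), its handle at (155,207), the lock grip at (218,293) near the locked end, and the carton at (325,235). The arm may be hiding the lower right, so I'll swing it away, look again and measure.

```bash
cat > h.py <<'E'
import numpy as np, cv2
from rig import *
from scipy.spatial.transform import Rotation as R
def cast(cam,uv,z):
    p=camera_params(cam); Rm=cv2.Rodrigues(p['rvec'])[0]; c=-Rm.T@p['tvec']
    uv=np.atleast_2d(uv).astype(float)
    d=np.c_[(uv[:,0]-p['cx'])/p['fx'],(uv[:,1]-p['cy'])/p['fy'],np.ones(len(uv))]@Rm
    return c+d*((z-c[2])/d[:,2])[:,None]
def proj(cam,P):
    p=camera_params(cam); K=np.array([[p['fx'],0,p['cx']],[0,p['fy'],p['cy']],[0,0,1]])
    return cv2.projectPoints(np.atleast_2d(P).astype(float),p['rvec'],p['tvec'],K,None)[0].reshape(-1,2)
def adapters(im,cam='top'):
    """white label inside a black block: (centre xy, heading of the long axis, label size, ring brightness)"""
    hsv=cv2.cvtColor(im,cv2.COLOR_RGB2HSV)
    m=((hsv[...,2]>150)&(hsv[...,1]<60)).astype(np.uint8)
    out=[]
    for c in cv2.findContours(m,cv2.RETR_LIST,cv2.CHAIN_APPROX_NONE)[0]:
        if not 60<cv2.contourArea(c)<900: continue
        f=cv2.drawContours(np.zeros_like(m),[c],-1,1,-1)
        ring=(cv2.dilate(f,np.ones((9,9)))-cv2.dilate(f,np.ones((5,5))))>0
        if np.median(im[ring].max(1))>70: continue
        b=cv2.boxPoints(cv2.minAreaRect(c)); 
        w=cast(cam,b,.028)[:,:2]; e=[w[1]-w[0],w[2]-w[1]]; L=[np.linalg.norm(q) for q in e]
        v=e[int(np.argmax(L))]
        out.append((w.mean(0).round(4),round(float(np.arctan2(v[1],v[0])%np.pi),3),np.round(L,3),b.mean(0).round(1)))
    return out
def down(closing):
    """tool down with its y (closing line) at world heading closing"""
    y=np.array([np.cos(closing),np.sin(closing),0]); z=np.array([0,0,-1.])
    return R.from_matrix(np.c_[np.cross(y,z),y,z])
def best(pos,closing):
    c=[]
    for k in (0,np.pi):
        q=down(closing+k).as_quat(); j=solve_ik(list(pos),list(q))
        if j is not None: c.append((abs(np.array(j)[5]-current_joint_pos()[5])+2*(abs(j[5])>2.5),list(q)))
    return min(c)[1]
E
python3 - <<'E'
from h import *
j=list(current_joint_pos()); j[0]=0.9; move_j(j)   # swing to the left; high
im=read_camera("top"); cv2.imwrite("pics/raw1.png",im[:,:,::-1])
for a in adapters(im): print(a)
cv2.imwrite("pics/top1.png",im[:,:,::-1])
c=cv2.resize(im[140:330,120:390],None,fx=2.9,fy=2.9,interpolation=cv2.INTER_CUBIC); cv2.imwrite("pics/scale1.png",c[:,:,::-1])
c=cv2.resize(im[160:320,400:600],None,fx=3,fy=3,interpolation=cv2.INTER_CUBIC); cv2.imwrite("pics/ad1.png",c[:,:,::-1])
E
```

```text
(array([0.3826, 0.1603]), 1.44, array([0.028, 0.051]), array([253.4, 298.8], dtype=float32))
(array([ 0.4283, -0.2218]), 1.438, array([0.026, 0.046]), array([433.1, 279. ], dtype=float32))
(array([ 0.4559, -0.3599]), 1.111, array([0.025, 0.045]), array([498.2, 266.6], dtype=float32))
```

View pics/top1.png

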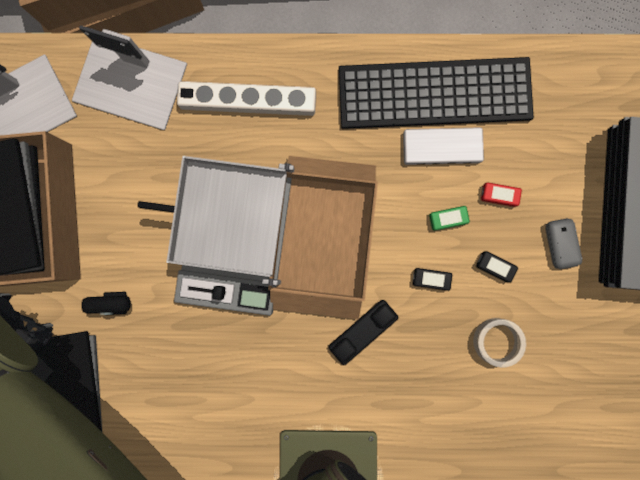

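View pics/scale1.png

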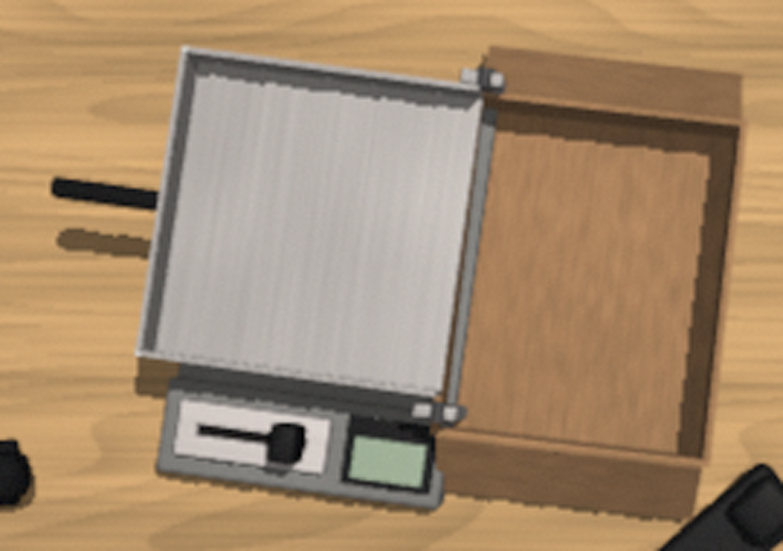

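View pics/ad1.png

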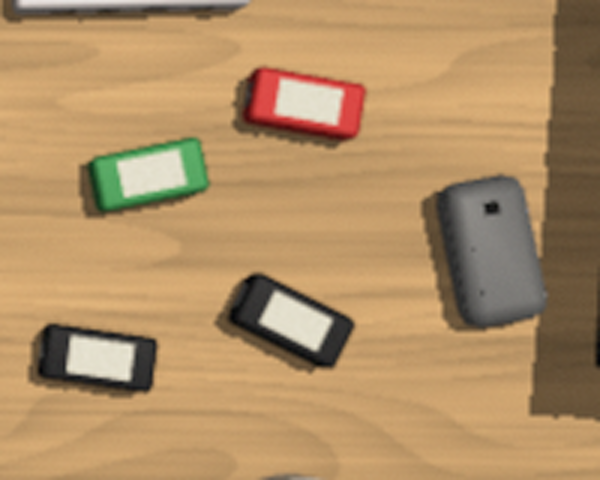

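Only two black adapters are present: full-frame (433,279) and (498,267). The crop confirms both are black oblongs with white labels, and that the neighbours are red and green. The label headings and the 45x25 mm label size are consistent. Crop pixels also give the pan's back rim corners at (184,156) and (167,262), and the lock grip at about (218,294). Now for the scale frame.

Run:
```python
from h import *
im=cv2.imread("pics/raw1.png")[:,:,::-1]
f=lambda x,y:(120+x/2.9,140+y/2.9)
A,B=cast('top',[f(183,47),f(137,356)],.138)   # back-wall outer corners x=+.107,-.107 y=.104
ex=(A-B)/np.linalg.norm(A-B); th=np.arctan2(ex[1],ex[0]); ey=np.array([-np.sin(th),np.cos(th),0])
O=(A+B)/2-.104*ey; print("width",np.linalg.norm(A-B),"th",th,"O",O[:2])
m=(im.max(2)<60).astype(np.uint8)
hx=m[190:225,134:172]; ys,xs=np.nonzero(hx); pts=np.c_[xs+134,ys+190]
w=cast('top',pts,.129)[:,:2]; loc=(w-O[:2])@np.c_[ex[:2],ey[:2]]
print("handle x mean",loc[:,0].mean(),"x range",np.ptp(loc[:,0]),"y end",loc[:,1].max(), "line th",np.polyfit(loc[:,1],loc[:,0],1))
g=m[282:304,208:228]; ys,xs=np.nonzero(g); pts=np.c_[xs+208,ys+282]
loc=(cast('top',pts,.095)[:,:2]-O[:2])@np.c_[ex[:2],ey[:2]]; 
print("grip x",np.percentile(loc[:,0],[0,50,100]),"y",np.percentile(loc[:,1],[0,50,100]))
W=lambda x,y,z: np.r_[O[:2]+x*ex[:2]+y*ey[:2],z]
for n,P in dict(lip0=W(.103,-.1,.138),lip1=W(-.103,-.1,.138),hend=W(0,.184,.122),lock0=W(-.155,-.03,.095),car=W(0,-.2,.005)).items():
    print(n,P.round(3),proj('top',P).round(),((proj('top',P)[0]-[120,140])*2.9).round(), 'side',proj('side',P).round())
im=read_camera('side'); cv2.imwrite("pics/side1.png",cv2.resize(im[240:420,180:420],None,fx=3,fy=3)[:,:,::-1])
```

```text
width 0.21351160664391178 th -0.12380015068038994 O [0.5490082  0.20169124]
handle x mean 0.0011452073304582778 x range 0.01229726032879282 y end 0.1821278996767556 line th [0.00589471 0.00027371]
grip x [-0.16690503 -0.15278608 -0.13956418] y [-0.00841798  0.00424717  0.02470693]
lip0 [0.639 0.09  0.138] [[284. 171.]] [477.  91.] side [[254. 232.]]
lip1 [0.434 0.115 0.138] [[270. 275.]] [435. 391.] side [[355. 259.]]
hend [0.572 0.384 0.122] [[138. 205.]] [ 52. 188.] side [[222. 361.]]
lock0 [0.391 0.191 0.095] [[234. 296.]] [332. 451.] side [[368. 310.]]
car [0.524 0.003 0.005] [[328. 234.]] [602. 272.] side [[322. 269.]]
```

View pics/side1.png

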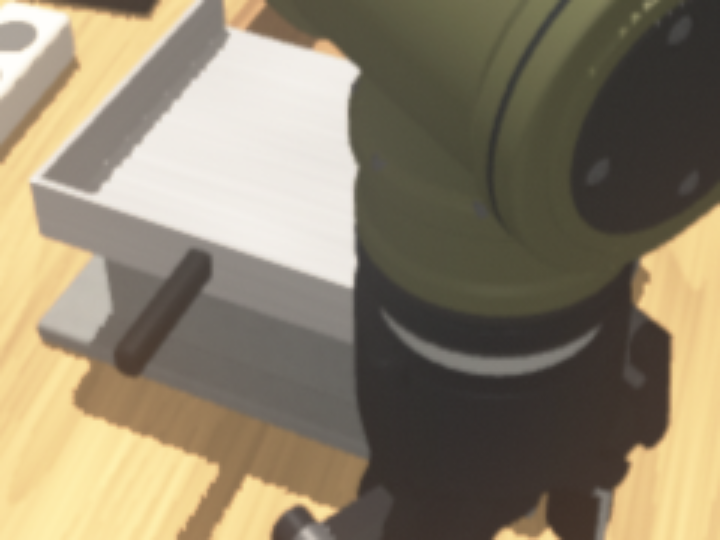

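The scale frame fits: rim width 213.5 mm against 214, handle end at y = 182 mm against 184, handle line at x = 0, grip at x = -153 mm. The side crop shows the handle free, with the arm in front of the lock. Next I'll release the lock.

```bash
cat >> h.py <<'E'
TH=-.1238; O=np.array([.549,.2017])
EX=np.array([np.cos(TH),np.sin(TH)]); EY=np.array([-np.sin(TH),np.cos(TH)])
W=lambda x,y,z: list(np.r_[O+x*EX+y*EY,z])
E
python3 - <<'E'
from h import *
q=best(W(-.155,.003,.068),TH+np.pi/2)
move_to(W(-.155,.003,.2),q); move_gripper(.055,30)
print(move_linear(W(-.155,.003,.07),.1,force_limit=8))
move_gripper(0,40); print("w",current_grip_width(),current_grasp_force(),current_tool_pos())
print(move_linear(W(-.155,.066,.07),.05,force_limit=15),current_tool_pos(),current_ft_force())
move_gripper(.05); move_linear(W(-.155,.066,.22),.2)
move_j([0 if i==0 else a for i,a in enumerate(current_joint_pos())])
j=list(current_joint_pos()); j[0]=-.9; move_j(j)
im=read_camera('top'); cv2.imwrite("pics/raw2.png",im[:,:,::-1])
cv2.imwrite("pics/lock2.png",cv2.resize(im[140:330,120:390],None,fx=2.9,fy=2.9,interpolation=cv2.INTER_CUBIC)[:,:,::-1])
for a in adapters(im): print(a)
print(current_clock())
E
```

```text
False
w 0.019277339444014042 44.87826704978943 [0.39641278 0.22732159 0.07127698]
True [0.39643798 0.22784884 0.0712368 ] [-0.28139887 -0.28177069  3.53287596]
(array([ 0.4283, -0.2218]), 1.438, array([0.026, 0.046]), array([433.1, 279. ], dtype=float32))
(array([ 0.4563, -0.3601]), 1.111, array([0.026, 0.045]), array([498.3, 266.4], dtype=float32))
(array([0.9597, 0.4726]), 1.272, array([0.007, 0.062]), array([116.1,  34.1], dtype=float32))
11.8833
```

View pics/lock2.png

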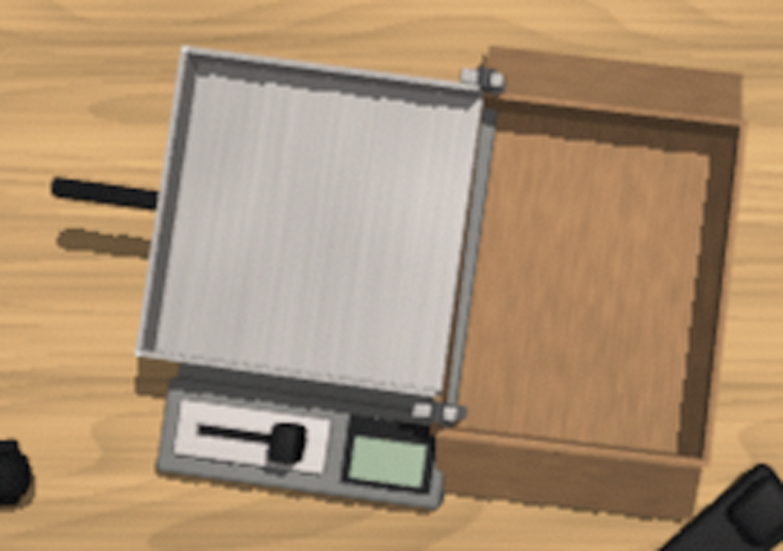

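The lock grip is still at crop (288,442): the force limit tripped after 0.5 mm. I'll repeat with a higher limit and a softer grip so the fingers slip safely at the end stop.

Run:
```python
from h import *
q=best(W(-.155,.003,.068),TH+np.pi/2)
move_to(W(-.155,.003,.2),q); move_gripper(.055,22)
move_linear(W(-.155,.003,.068),.1,force_limit=8)
move_gripper(0,22); dwell(.3); print("w",current_grip_width(),current_grasp_force(),current_ft_force())
for y in (.023,.043,.065):
    r=move_linear(W(-.155,y,.068),.03,force_limit=40); p=current_tool_pos()
    print(r,(np.array(p[:2])-O)@EY,current_ft_force(),current_grip_width())
move_gripper(.05); move_linear(W(-.155,.066,.22),.2)
j=list(current_joint_pos()); j[0]=-.9; move_j(j)
im=read_camera('top'); cv2.imwrite("pics/raw3.png",im[:,:,::-1])
cv2.imwrite("pics/lock3.png",cv2.resize(im[140:330,120:390],None,fx=2.9,fy=2.9,interpolation=cv2.INTER_CUBIC)[:,:,::-1])
print(adapters(im)[:3],current_clock())
```

```text
w 0.01961333190496107 27.340646982192993 [-0.08930322 13.84173504 -1.8628584 ]
False 0.02323590997387617 [-2.16905466 -0.42230925  6.16797707] 0.019343618822993815
False 0.04324632288233632 [-3.01853369 -0.67691084  5.54979445] 0.019527624534852725
False 0.06537613295905069 [-1.417308   -0.60710496  5.27541987] 0.019696499530165543
[(array([ 0.4283, -0.2218]), 1.438, array([0.026, 0.046]), array([433.1, 279. ], dtype=float32)), (array([ 0.4563, -0.3601]), 1.111, array([0.026, 0.045]), array([498.3, 266.4], dtype=float32)), (array([0.96  , 0.4725]), 1.272, array([0.008, 0.062]), array([116.2,  34. ], dtype=float32))] 22.5083
```

View pics/lock3.png

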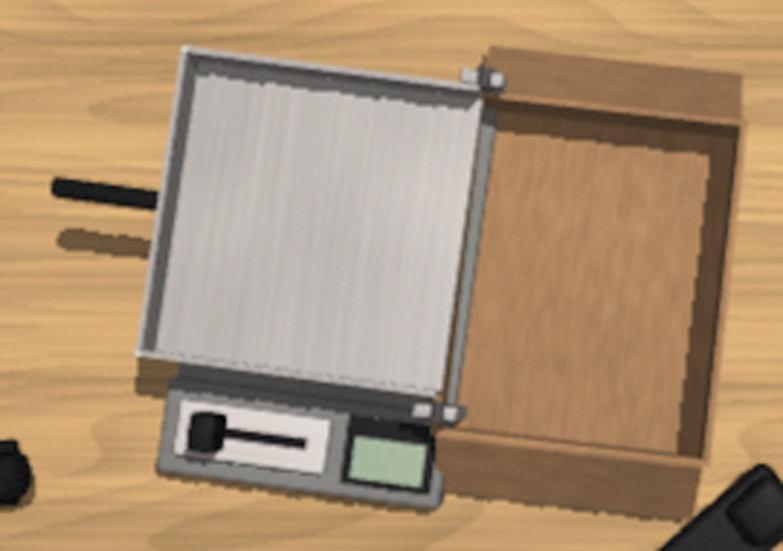

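The grip has moved to crop (207,433), at the left end of the slot. I'll measure the travel exactly.

```bash
cat >> h.py <<'E'
def lock_y(im):
    """edges along y of the upright grip (rows thicker than the slot), cast at its top"""
    m=(im.max(2)<60).astype(np.uint8); m[:280]=0;m[305:]=0;m[:,:180]=0;m[:,236:]=0
    m=cv2.morphologyEx(m,cv2.MORPH_OPEN,np.ones((8,8)))
    ys,xs=np.nonzero(m); loc=cast('top',np.c_[xs,ys],.095)[:,:2]-O
    return np.percentile(loc@EY,[1,50,99])
E
python3 - <<'E'
from h import *
for n in (2,3): print(lock_y(cv2.imread(f"pics/raw{n}.png")[:,:,::-1]))
E
```

```text
[-0.01062709  0.0004978   0.01191636]
[0.0461248  0.05711669 0.06816325]
```

Run:
```python
from h import *
q=best(W(-.155,.06,.068),TH+np.pi/2)
move_to(W(-.155,.06,.2),q); move_gripper(.055,22)
move_linear(W(-.155,.06,.068),.1,force_limit=8)
move_gripper(0,22); dwell(.3); print("w",current_grip_width(),current_ft_force())
y=.06
while y<.078:
    y+=.002; move_linear(W(-.155,y,.068),.02); dwell(.1); f=np.array(current_ft_force()[:2])@EY
    print(round((np.array(current_tool_pos()[:2])-O)@EY,4),round(f,1))
    if abs(f)>12: break
move_gripper(.05); move_linear(W(-.155,y,.22),.2)
j=list(current_joint_pos()); j[0]=-.9; move_j(j)
im=read_camera('top'); cv2.imwrite("pics/raw4.png",im[:,:,::-1])
print(lock_y(im),adapters(im)[:3],current_clock())
```

```text
w 0.01930840992314627 [-0.99415182  2.53485777  4.51005349]
0.062 -0.6
0.0639 -0.5
0.0659 -0.6
0.0672 -3.2
0.0675 -10.9
0.0676 -18.9
[0.0481194  0.05915818 0.0702076 ] [(array([ 0.4283, -0.2218]), 1.438, array([0.026, 0.046]), array([433.1, 279. ], dtype=float32)), (array([ 0.4563, -0.3601]), 1.111, array([0.026, 0.045]), array([498.3, 266.4], dtype=float32)), (array([0.96  , 0.4725]), 1.272, array([0.008, 0.062]), array([116.2,  34. ], dtype=float32))] 32.9417
```

The lock reached its end stop: force rose at TCP y = 67.6 mm, so the locked end is at about 7.6 mm. Now the adapters.

```bash
cat > pick.py <<'E'
import sys
from h import *
def pick_place(a,px,py):
    (x,y),hd=a[0],a[1]
    q=best([x,y,.0],hd+np.pi/2)
    move_gripper(.08,50); move_to([x,y,.15],q)
    hit=move_linear([x,y,.0],.1,force_limit=8); zp=current_tool_pos()[2]
    move_gripper(0,50); print("hit",hit,"z",zp,"w",current_grip_width(),current_grasp_force())
    if current_grip_width()<.03: return False
    move_linear([x,y,.26],.2); print("lifted w",current_grip_width())
    P=W(px,py,.26); q=best(P,TH); move_to(P,q); w=current_grip_width(); print("over pan w",w)
    if w<.03: return False
    print("place hit",move_linear(W(px,py,.106+max(zp,0)),.08,force_limit=5),current_tool_pos())
    move_gripper(.056); move_linear(W(px,py,.26),.2); return True
E
python3 - <<'E'
from pick import *
im=read_camera('top'); a=[q for q in adapters(im) if q[0][1]<0]
print(pick_place(max(a,key=lambda q:q[0][1]),-.05,0),current_clock())
j=list(current_joint_pos()); j[0]=-1.2; move_j(j)
im=read_camera('top'); cv2.imwrite("pics/raw5.png",im[:,:,::-1]); cv2.imwrite("pics/top5.png",im[:,:,::-1])
for q in adapters(im): print(q)
E
```

```text
hit False z 0.0006826904794394184 w 0.03914699222677314 53.15126717090607
lifted w 0.03906378226289263
over pan w 0.0390258424741419
place hit False [0.49974966 0.20798678 0.10723109]
True 42.55
(array([0.3826, 0.1605]), 1.44, array([0.028, 0.05 ]), array([253.3, 298.8], dtype=float32))
(array([ 0.4559, -0.3599]), 1.111, array([0.025, 0.045]), array([498.2, 266.6], dtype=float32))
(array([0.5056, 0.2252]), 1.455, array([0.029, 0.049]), array([224.1, 240.9], dtype=float32))
```

View pics/top5.png

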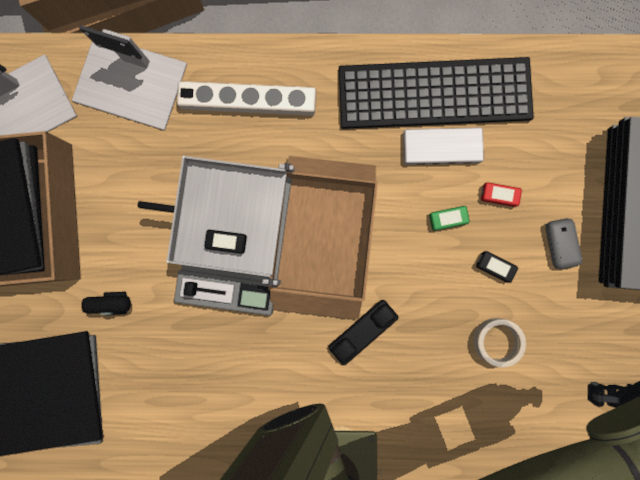

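The first adapter lies flat on the pan at (224,241), square to it. The second is still at (498,267).

Run:
```python
from pick import *
im=read_camera('top'); a=[q for q in adapters(im) if q[0][1]<0]; print(len(a))
print(pick_place(a[0],.05,0),current_clock())
j=list(current_joint_pos()); j[0]=-1.0; move_j(j)
im=read_camera('top'); cv2.imwrite("pics/raw6.png",im[:,:,::-1]); cv2.imwrite("pics/top6.png",im[:,:,::-1])
for q in adapters(im): print(q)
print(lock_y(im))
# feasibility of the arc: tool tilt beta (following pan) for handle arc
for k in (0,np.pi):
  for frac in (0,.5):
    ok=[]
    for ph in np.radians([0,15,30,45,60,62]):
        u=np.array([np.cos(ph),np.sin(ph)]); n=np.array([-np.sin(ph),np.cos(ph)])
        y,z=np.array([-.1,.1])+.258*u+.022*n
        r=R.from_rotvec(frac*ph*np.r_[EX,0])*down(TH+k)
        g=np.array(W(0,y,z)); t=g+r.apply([0,0,.014])
        j=solve_ik(list(t),list(r.as_quat())); ok.append(None if j is None else np.round(j,2)[[0,3,4,5]])
    print(k,frac,ok)
```

```text
1
hit False z 0.0008306897979076834 w 0.039667007941309576 52.996026277542114
lifted w 0.039281792952262286
over pan w 0.038945025348264876
place hit False [0.59897484 0.19562726 0.10744591]
True 55.5583
(array([0.3826, 0.1605]), 1.44, array([0.029, 0.051]), array([253.3, 298.8], dtype=float32))
(array([0.5055, 0.2254]), 1.438, array([0.029, 0.049]), array([224.1, 240.9], dtype=float32))
(array([0.6131, 0.2118]), 1.453, array([0.029, 0.049]), array([231.3, 191.2], dtype=float32))
[0.04700554 0.0584434  0.0701839 ]
0 0 [array([ 0.48, -0.  ,  1.17,  0.61]), array([ 0.46, -0.  ,  1.28,  0.59]), array([ 0.42, -0.  ,  1.37,  0.55]), array([ 0.36, -0.  ,  1.45,  0.49]), array([ 0.28, -0.  ,  1.51,  0.4 ]), array([ 0.26, -0.  ,  1.52,  0.39])]
0 0.5 [array([ 0.48, -0.  ,  1.17,  0.61]), array([0.42, 0.12, 1.2 , 0.5 ]), array([0.33, 0.25, 1.24, 0.39]), array([0.21, 0.38, 1.3 , 0.25]), array([0.05, 0.52, 1.39, 0.1 ]), array([0.03, 0.54, 1.4 , 0.08])]
3.141592653589793 0 [array([ 0.48, -0.  ,  1.17, -2.54]), array([ 0.46, -0.  ,  1.28, -2.55]), array([ 0.42, -0.  ,  1.37, -2.59]), array([ 0.36, -0.  ,  1.45, -2.66]), array([ 0.28, -0.  ,  1.51, -2.74]), array([ 0.26, -0.  ,  1.52, -2.75])]
3.141592653589793 0.5 [array([ 0.48, -0.  ,  1.17, -2.54]), array([ 0.42,  0.12,  1.2 , -2.64]), array([ 0.33,  0.25,  1.24, -2.76]), array([ 0.21,  0.38,  1.3 , -2.89]), None, None]
```

View pics/top6.png

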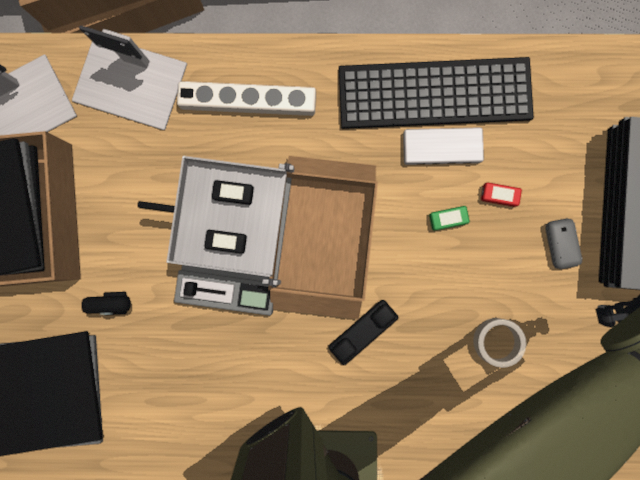

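Both adapters rest on the level pan at (231,191) and (224,241), and the lock is at its released end. Next I'll tip the pan by the handle along its arc.

```bash
cat > arc.py <<'E'
from h import *
def pose(ph,frac=.5,d=.018):
    u=np.array([np.cos(ph),np.sin(ph)]); n=np.array([-np.sin(ph),np.cos(ph)])
    y,z=np.array([-.1,.1])+.258*u+.022*n
    r=R.from_rotvec(frac*ph*np.r_[EX,0])*down(TH)
    return list(np.array(W(0,y,z))+r.apply([0,0,d])), list(r.as_quat())
def sweep(a,b,n,v):
    for ph in np.radians(np.linspace(a,b,n+1)[1:]):
        p,q=pose(ph); move_linear(p,v,rotation=q)
        print(round(np.degrees(ph)),np.round(current_ft_force(),1),round(current_grip_width(),4),round(float(np.linalg.norm(np.array(current_tool_pos())-p)),4))
E
python3 - <<'E'
from arc import *
p,q=pose(0); move_gripper(.05,45); move_to(p[:2]+[.25],q)
print(move_linear(p,.1,force_limit=8)); move_gripper(0,45); print("w",current_grip_width(),current_ft_force())
sweep(0,59.5,10,.06); dwell(2.2)
im=read_camera('side'); cv2.imwrite("pics/side7.png",im[:,:,::-1]); print(current_clock(),current_ft_force(),current_grip_width())
E
```

```text
False
w 0.013417986253548012 [2.71966897 0.15227494 1.08308834]
6 [ 6.7  0.6 -3.9] 0.0132 0.0009
12 [ 6.9  1.1 -4.5] 0.0134 0.0009
18 [ 7.8  0.3 -4.8] 0.0135 0.0011
24 [ 7.6 -0.7 -3.7] 0.0135 0.0012
30 [ 7.4 -0.5 -5.4] 0.0129 0.0014
36 [ 6.4 -0.9 -4.9] 0.0129 0.0015
42 [ 7.  -1.4 -3.8] 0.013 0.0016
48 [ 6.7 -2.2 -4.3] 0.0131 0.0018
54 [ 6.5 -1.7 -4.9] 0.0133 0.0019
60 [ 5.9 -0.6 -5.9] 0.0131 0.0021
71.6917 [ 5.91888173 -1.22775568 -4.8070362 ] 0.01323862311100023
```

View pics/side7.png

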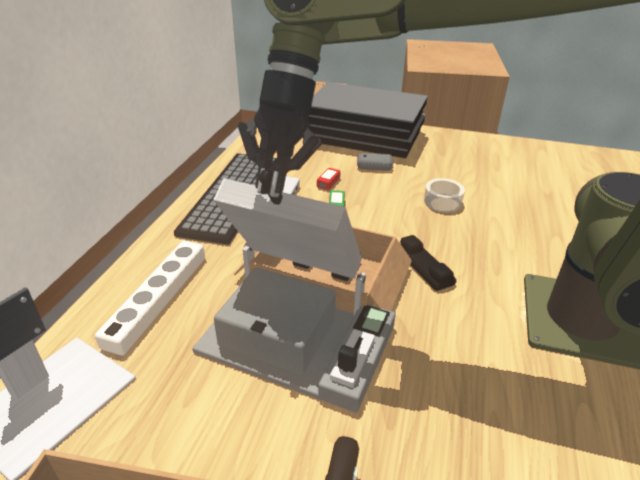

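The pan is held at its stop, and the adapters show in the carton at (302,262) and (342,270). Now I'll lower it.

Run:
```python
from arc import *
sweep(59.5,0,8,.07)
move_gripper(.05); dwell(.5); p,q=pose(0); move_linear(p[:2]+[.28],.2)
j=list(current_joint_pos()); j[0]=-1.0; move_j(j); dwell(.3)
im=read_camera('top'); cv2.imwrite("pics/raw8.png",im[:,:,::-1]); cv2.imwrite("pics/top8.png",cv2.resize(im[140:330,120:390],None,fx=2.9,fy=2.9)[:,:,::-1])
for q in adapters(im): print(q, 'scale', ((q[0]-O)@np.c_[EX,EY]).round(3))
print(lock_y(im),current_clock())
```

```text
52 [ 6.3 -3.7 -4.3] 0.0133 0.0017
45 [ 5.8 -3.4 -2.8] 0.0128 0.0012
37 [ 6.6 -3.1 -1.9] 0.0131 0.0012
30 [ 7.1 -2.5 -1.9] 0.0133 0.0015
22 [ 8.2 -2.2 -0.5] 0.0131 0.0017
15 [ 8.7 -1.1 -0.6] 0.013 0.0019
7 [ 8.3 -0.6  0.2] 0.0129 0.0019
0 [ 3.3 -3.2 10.1] 0.0132 0.002
(array([0.3826, 0.1605]), 1.429, array([0.029, 0.051]), array([253.3, 298.7], dtype=float32)) scale [-0.16  -0.061]
[0.04700554 0.0584434  0.0701839 ] 82.1917
```

View pics/top8.png

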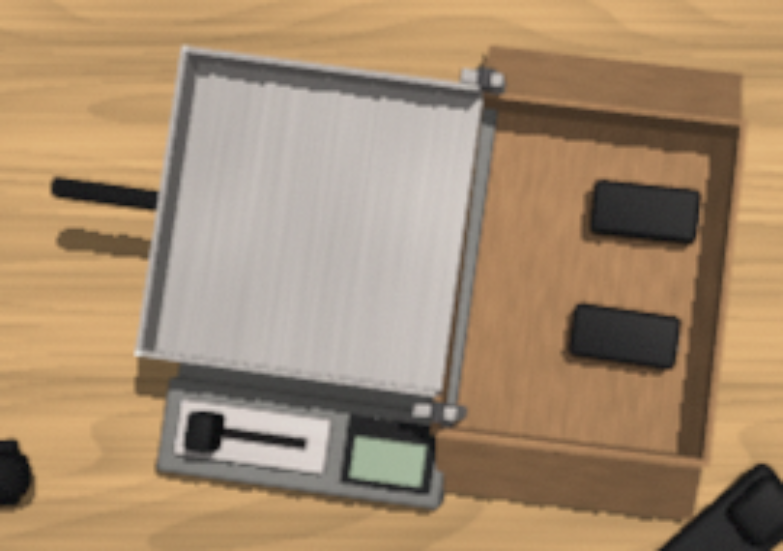

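The pan is level and both adapters lie flat, label down, in the carton at crop (645,212) and (625,337). Now I'll slide the lock back until its end stop is felt.

Run:
```python
from h import *
q=best(W(-.155,.066,.068),TH+np.pi/2)
move_to(W(-.155,.066,.2),q); move_gripper(.055,22)
move_linear(W(-.155,.066,.068),.1,force_limit=8)
move_gripper(0,22); dwell(.3); print("w",current_grip_width())
move_linear(W(-.155,.016,.068),.03); y=.016
while y>-.004:
    y-=.002; move_linear(W(-.155,y,.068),.02); dwell(.1); f=np.array(current_ft_force()[:2])@EY
    print(round((np.array(current_tool_pos()[:2])-O)@EY,4),round(f,1))
    if abs(f)>12: break
move_gripper(.05); move_linear(W(-.155,y,.24),.2)
j=list(current_joint_pos()); j[0]=-1.0; move_j(j); dwell(.3)
im=read_camera('top'); cv2.imwrite("pics/top9.png",im[:,:,::-1])
print(lock_y(im),current_clock())
```

```text
w 0.019093843838371555
0.0142 0.5
0.0122 0.9
0.0102 1.0
0.0082 0.3
0.007 3.8
0.0068 12.3
[-0.01062709  0.0004978   0.01191636] 95.2583
```

View pics/top9.png

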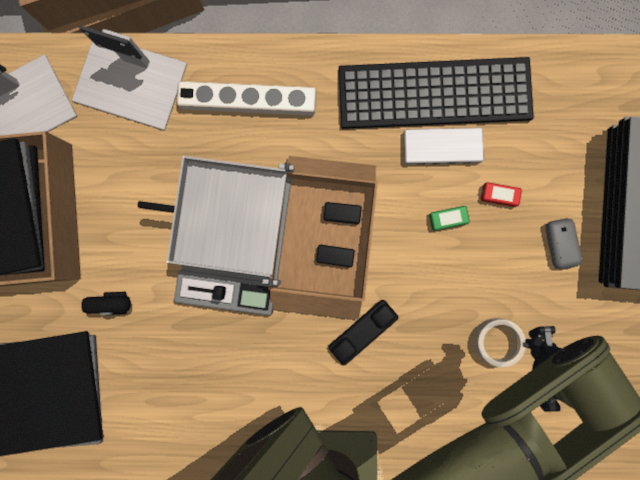

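The lock is back at its locked end, with the same reading as at the start. Both adapters are in the carton at (342,213) and (335,256), the pan is level, nothing else has moved and the arm is clear.

```bash
python3 -c "
from rig import *
print(close_job())"
```

```text
the job is handed in; nothing more can be done
None
```

The job is handed in at about 95 s of the 210 s allowed: both black adapters (only two were present) lie in the carton, the pan is level, the lock is back at its locked end, and the last top view shows nothing else moved; no verdict was returned.

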